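# Copy a mould wall's angle with the sliding bevel

## Robot

A 6-joint arm with a two-finger parallel gripper is mounted at the origin on the work surface. World frame = base frame: x ahead of the robot, y to its left, z up, the work surface at z = 0. Lengths are in m, angles in rad, forces in N, time in s.
With the tool pointing down it reaches from about 0.35 to 0.775 m from the base axis. Payload 5.5 kg.
Tool frame: the origin (TCP) lies at the very end of the fingers, on their centre line; the grasp point (between the pads) lies 19 mm behind it; z points along the fingers, y is the line along which they close (so a half turn about z gives the same grasp; the last joint's range is limited). The gripper opens to 85 mm and grips with 20 to 120 N. Pads are 22 mm wide; open, the fingers measure 114 mm over their backs; the gripper's body (76 mm by 85 mm) begins 54 mm behind the grasp point. The pads swing forward as they close: fully open they stand 13 mm farther back than shut.
Start: joints at [1.21, 0.313, 0.046, 1.304, 0, 1.431], TCP at [0.126, 0.561, 0.231] pointing down, gripper open.
Joint ranges: [-2.76, 2.76], [-0.86, 1.69], [-1.03, 1.26], [-2.2, 2.34], [-1.47, 1.5], [-3.14, 3.14]. Speed limits (rad/s): [2.57, 2.57, 3.14, 3.14, 3.14, 3.14].

## Interface

Orientations are given as a unit quaternion [w, x, y, z].
In Python, from workcell import env, viewer, nets gives the robot as it stands. The module is installed in compiled form; this text tells all that it offers.
- The arm moves only by the tool creep_tool, called after "Request:" in YAML: its name, and indented under it one key for each argument. Schema: {"type":"object","properties":{"deltas":{"type":"string"},"jaw":{"type":"number"},"grip_n":{"type":"number"},"only":{"type":"string"},"quiet":{"type":"boolean"},"lines":{"type":"string"}},"required":["deltas"],"additionalProperties":false}. deltas is a string of 1 to 8 rows, one to a line, with the numbers parted by spaces; each row has 6 numbers: dx, dy, dz in shares of 0.75 m (1.0 is 0.75 m), then a rotation vector rx, ry, rz in parts of the range, where 1.0 means pi rad; each row is the pose to reach, as a shift and turn from the pose commanded when the call began, along the tool's axes at that moment; what a row does not reach only later rows make up. A row lasts 1/8 s, in which the tool goes at most 0.0625 m and 0.188 rad, less where a joint would pass 70% of its speed; a pose out of reach is approached as far as the arm can. jaw is the finger opening in m, set as the call begins (left out keeps the last). The fingers move at their own pace and stop on an object; grip_n is the grip in N (left out, the last holds). Time passes only in rows, so rows that do not move let the fingers close. The tool returns the time, the measured TCP pose, the force, the opening and the grip force at its end. only (a regular expression) keeps the lines of the reply that match it, lines (a string "A,B") keeps lines A to B, and quiet returns only ok. A shift or turn number past 1, either way, is cut back to 1. Input that does not fit is refused with a message, and nothing moves.
- env.get_state(): the state, without advancing time (a new reading comes with each control period).
- viewer.read_camera(name): name is "scene" or "top" or "wrist"; returns a dict with "image" (400x640x3 uint8, red, green, blue), "K" (3x3 intrinsics, pixels), "R" (3x3) and "t" (3): a world point X has camera coordinates R X + t. Camera axes: x right, y down, z forward; pixel columns grow to the right and rows downward; lengths in m; the calibration is good to about 2 mm. A picture is of the moment at which its call begins. There is no depth.
- env.hand_in(): hands the job in; it is judged then, once.
Trained networks look in a picture, given as the dict that the camera call returned (one of the last four; its "shot" number tells which), for a name from the list of things; names that differ only in an ending like _2 or _b are one class to them, and where a whole thing is asked for, a point or a joint stands for the part that bears it (a point fixed in the world has none). Each returns a list of dicts, best first, with "confidence" (0 to 1); they miss things now and then, are a little off and sometimes report something else, mostly with a low value. They report only what shows in the picture. A call takes as long as a camera call.
- nets.outline_of(label, picture): "region" (400x640 bool, what is visible of it) and "box" ([left, top, right, bottom] in pixels, round what is visible of it).
The state is a dict: "clock": time; "joint_pos": joint angles; "qvel": joint speeds; "tau": joint torques, N m; "tcp_pos": TCP position; "orientation": TCP orientation; "wrist_force": force on the tool from outside, world axes, zero at the start; "ft_torque": the same for the moment, N m; "finger_gap": finger opening in m; "grip_force": force on a finger pad.
Only numpy, scipy, OpenCV 4.12 (cv2) and the standard library are available. Lean on these libraries where they do the work, as an engineer would, in place of code of your own. Each camera call takes 0.05 s, during which the arm holds its last target. There are 200 camera calls.

## Task

Make the swing wall on the forming board stand at the master wall's angle: take the sliding bevel by its wooden grip and slide it against the master until the blade has swung flat along it and bears with a firm push of about 10 N, press the black lock lever fully down, then slide the bevel the other way until its blade has turned the swing wall flat along itself, again pushed home with about 10 N. Never ram the walls nor touch them with the gripper. Leave the lever down and the other things alone, and let go.

Things in the scene. Friction and masses are not known exactly. Their poses are not given: they have to be found in the camera images.
- board: Plywood forming board, 330 x 600 x 18 mm, fixed on the table. An aluminium rail runs along its y axis on the robot's side (centre at board x -85 mm); the bevel slides only along it. Origin at table height; board x points away from the robot. The pivots of blade, master wall and swing wall all have board x = 0 and differ only in board y.
- grip_top (a point): Centre of the top, 130 mm above the table, of the bevel's grip: an upright wooden fin 30 mm along board x, 24 mm along board y, standing 80 mm above its steel carriage (70 mm wide). Pinch it across the 24 mm, closing along board y. It is 88 mm on the robot's side of the blade's pivot. The carriage slides with about 1.5 N of friction plus 8 N per m/s.
- bracket_end (a point): Far end, 110 mm above the table, of the steel bracket arm (16 mm wide) that runs from the grip over the blade's pivot to the lock lever's pin. 42 mm ahead (board x) of the blade's pivot, at the same board y.
- blade: The bevel's steel blade: a bar 24 mm wide, 48 to 64 mm above the table, from 35 mm behind its pivot pin to 130 mm ahead. Origin on the pin at table height, x along the bar away from the robot. Unlocked it turns stiffly (0.08 N m) and stays where left. A disc of 50 mm radius lies on it round the pin, top at 71 mm. Its edges are parallel: one meets the master, the other the swing wall.
- blade_tip (a point): Middle of the blade's far end, top face, 130 mm from its pin. It starts leaning to the master and touches it first; slid on, the blade swings until tip and tail both bear. Then the carriage stops hard: force climbs steeply (about 5 N per mm of hand travel) and the blade turns no more. Flat on a wall, the two pins are 24 mm apart measured square to the bars.
- master_wall: Wooden bar 24 mm wide, 46 to 64 mm above the table, at the +y end (robot's left), 145 to 205 mm in board y, clamped fast at -0.25 to 0.22 rad to board x, with a steel clamp block on its outer side (top 96 mm). Origin on its pin, 18 mm above the table; x along the bar away from the robot. The bar reaches from 35 mm behind the pin to 115 mm ahead.
- master_tip (a point): Middle of the master wall's far end, top face, 115 mm from its pin. Pushed home means over 5 N between blade and wall for a moment; over 25 N counts as ramming. While the bevel stands against the wall, fingers that close off centre on its grip can press it on to the wall: close softly, or a few mm to the robot's right of centre.
- swing_wall: Wooden bar like the master wall, without clamp block, at the -y end (robot's right), -120 to -180 mm in board y. It turns stiffly about its pin (0.12 N m, about 1 N at the tip) and stays where left. Origin on its pin, 18 mm above the table; x along the bar away from the robot; from 35 mm behind the pin to 115 mm ahead.
- swing_tip (a point): Middle of the swing wall's far end, top face, 115 mm from its pin. It starts leaning towards the bevel (+y), more than the master does. Pushed by the locked blade it turns back until flat along the blade; there its pin stops the bevel hard. Pushed home means over 5 N between blade and wall for a moment; over 25 N is ramming.
- lock (a joint): Lock lever, rad: 0 = up (open), 0.66 = fully down on its stop (locked; over 0.55 counts). Pressing its pad straight down turns it; a cam drives a sprung plunger on to the blade's disc, so that the blade no longer turns (holds over 1 N m). It takes some 5 N on the pad at first and up to 10 N near the end, and stays where it is left.
- lock_pad (a point): Middle of the upper face of the lever's black pad (36 x 26 x 9 mm), 74 mm from the lever's pin, which is 42 mm ahead (board x) of the blade's pivot and 88 mm above the table. Up, the lever rises at 0.75 rad away from the robot: pad 142 mm high, 93 mm ahead of the pivot; down, it rises at 0.1 rad: pad 100 mm high, 115 mm ahead. Press with shut fingers.
- tube_piece: Bystander: short terracotta cylinder, 44 mm wide, 45 mm high, on the board's far edge. Origin under its centre.
- test_tile: Bystander: terracotta tile 40 x 60 x 10 mm on the board's far edge. Origin under its centre.
- wood_rib: Bystander: thin wooden strip 30 x 85 x 7 mm on the board's far edge. Origin under its centre.
- beater: Bystander: wooden clay beater, 235 mm long, 24 mm high, on the table to the right. Origin under the joint of its blade and handle.
- trim_knife: Bystander: black and yellow knife, 150 mm long, 18 mm high, on the table to the left. Origin under its handle.
- slip_pot: Bystander: open terracotta cup, 90 mm wide, 90 mm high, on the table to the left. Origin under its centre.

How it is judged:
By the outcome, as a careful person would: the job done as asked, in the order asked, and still so for the second after the job is handed in, with the robot touching nothing.
It also fails if it takes over 70 s, if anything falls off the work surface, if the arm or the gripper's body presses on something with over 40 N, if the wrist force passes 120 N, or if a joint passes its speed limit or range.

## Working session

There is one attempt and no reset: what is moved stays moved. The work goes in short steps, Python scripts to look and compute and a tool call to move; the robot and the scene stay as the last step left them, time stands still between calls to the robot, and variables do not carry over. Pictures are saved under pics/ and viewed, at most 10 in all, crops included, and the job is handed in when it is done.

```bash
mkdir -p pics
```

Create h.py:
```python
import numpy as np, cv2
from workcell import env, viewer, nets
from scipy.spatial.transform import Rotation as Ro
def ray(p,u,v):
    d=p["R"].T@np.linalg.inv(p["K"])@np.array([u,v,1.]); return -p["R"].T@p["t"],d
def at(p,u,v,z):
    o,d=ray(p,u,v); return o+d*(z-o[2])/d[2]
def proj(p,X):
    c=p["K"]@(p["R"]@np.array(X)+p["t"]); return c[:2]/c[2]
def tri(a,b):
    A=np.zeros((3,3));B=np.zeros(3)
    for p,uv in (a,b):
        o,d=ray(p,*uv);d=d/np.linalg.norm(d);M=np.eye(3)-np.outer(d,d);A+=M;B+=M@o
    return np.linalg.solve(A,B)
def save(p,n): cv2.imwrite(n,p["image"][:,:,::-1])
def state():
    s=env.get_state(); return s
```

Run:
```python
from h import *
s=state(); R=Ro.from_quat(np.roll(s["orientation"],-1)).as_matrix(); print(s["clock"],s["tcp_pos"],R.round(3),s["wrist_force"])
P={n:viewer.read_camera(n) for n in("scene","top")}
for n,p in P.items():
    save(p,f"pics/{n}0.png"); print(n,(-p["R"].T@p["t"]).round(3))
    for l in["board","grip_top","bracket_end","blade","blade_tip","master_wall","swing_wall","lock_pad","lock"]:
        r=nets.outline_of(l,p)
        for q in r[:2]: print(l,round(q["confidence"],2),np.round(q["box"]),q["region"].sum())
```

```text
0.0 [0.12576075 0.56055329 0.23041566] [[-0.976  0.219 -0.001]
 [ 0.219  0.976 -0.002]
 [ 0.    -0.002 -1.   ]] [-0.23854417  0.21064805  0.11427667]
scene [ 1.334 -0.212  0.987]
board 0.85 [228. 171. 439. 298.] 14801
grip_top 0.95 [308. 174. 355. 242.] 1107
grip_top 0.57 [230. 173. 435. 294.] 14356
blade 0.82 [309. 195. 355. 244.] 677
blade 0.23 [309. 173. 356. 242.] 1163
blade_tip 0.81 [310. 199. 352. 244.] 663
blade_tip 0.37 [376. 192. 404. 233.] 532
master_wall 0.87 [376. 193. 404. 234.] 526
master_wall 0.58 [308. 196. 353. 240.] 673
swing_wall 0.8 [270. 209. 304. 247.] 403
lock_pad 0.65 [326. 210. 337. 222.] 61
lock_pad 0.18 [307. 169. 354. 244.] 1156
top [ 0.432 -0.004  1.27 ]
board 0.88 [218. 136. 412. 248.] 17178
board 0.18 [144. 183. 181. 207.] 851
grip_top 0.93 [297. 159. 334. 238.] 1477
bracket_end 0.59 [297. 159. 329. 235.] 1472
blade 0.88 [297. 157. 331. 214.] 849
blade_tip 0.57 [298. 158. 333. 214.] 830
blade_tip 0.21 [299. 162. 332. 234.] 1385
master_wall 0.89 [248. 160. 262. 207.] 503
swing_wall 0.97 [347. 165. 371. 213.] 412
swing_wall 0.37 [298. 162. 331. 233.] 1426
lock_pad 0.66 [314. 160. 319. 185.] 188
lock_pad 0.35 [347. 167. 369. 210.] 349
lock 0.68 [316. 156. 322. 183.] 148
lock 0.23 [148. 270. 193. 296.] 381
```

Run:
```python
import cv2
a=cv2.imread("pics/top0.png")[125:260,205:425]; cv2.imwrite("pics/t0c.png",cv2.resize(a,None,fx=3.6,fy=3.6,interpolation=2))
```

```text
(no output)
```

View pics/t0c.png

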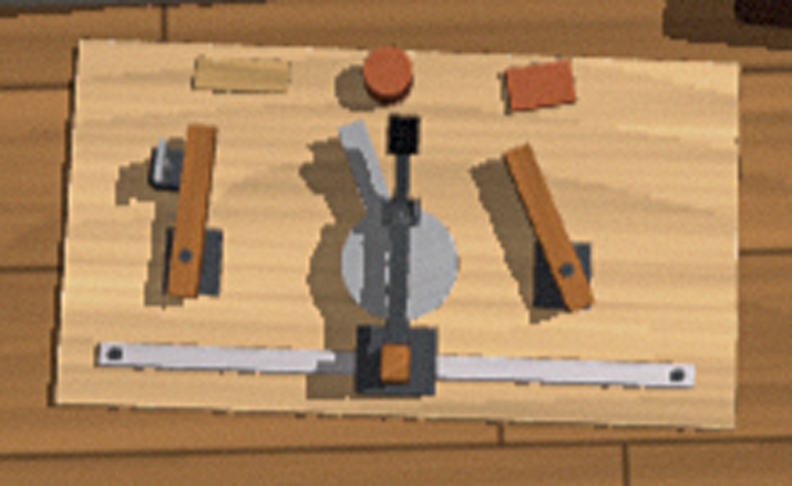

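View pics/scene0.png

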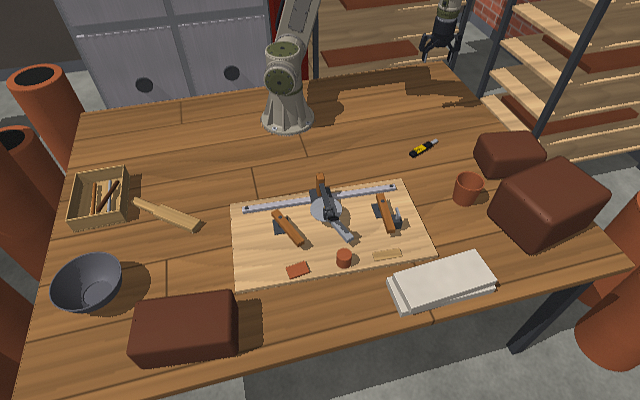

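The top crop shows the master (pin at crop 185,256; tip 202,126), the bevel (grip 396,364; pad 404,135; blade tip 353,127) and the swing wall (pin 567,270; tip 519,150). Next I turn these into world positions.

Create m.py:
```python
from h import *
p=viewer.read_camera("top")
f=lambda x,y,z: at(p,(x+.5)/3.6-.5+205,(y+.5)/3.6-.5+125,z)
c=[f(x,y,.018) for x,y in((80,40),(738,63),(735,428),(52,405))]
print("corners",np.round(c,3))
pts=dict(grip=(396,364,.13),pad=(404,135,.142),brend=(401,214,.11),mpin=(185,256,.064),mtip=(202,126,.064),spin=(567,270,.064),stip=(519,150,.064),btip=(353,127,.064),disc=(400,262,.071))
W={k:f(*v) for k,v in pts.items()}
d=(c[1]-c[0])+(c[2]-c[3]); yaw=np.arctan2(d[0],-d[1]); d2=(c[0]-c[3])+(c[1]-c[2]); print("yaws",yaw,np.arctan2(d2[1],d2[0]))
a=f(115,354,.03);b=f(678,375,.03); print("rail yaw",np.arctan2((b-a)[0],-(b-a)[1]),a,b)
v=W["mpin"]-W["spin"]; print("pins yaw",np.arctan2(-v[0],v[1]))
C=np.mean(c,0)
for k,w in W.items(): print(k,w.round(4))
```

```bash
python3 m.py
```

```text
corners [[ 0.797  0.289  0.018]
 [ 0.761 -0.306  0.018]
 [ 0.433 -0.287  0.018]
 [ 0.468  0.313  0.018]]
yaws -0.05898181829417288 -0.06533732972740171
rail yaw -0.06119055394075731 [0.51032631 0.25451952 0.03      ] [ 0.48021605 -0.23693992  0.03      ]
pins yaw -0.061138048229110606
grip [0.4905 0.0078 0.13  ]
pad [ 0.6751 -0.0031  0.142 ]
brend [0.6155 0.001  0.11  ]
mpin [0.5908 0.1873 0.064 ]
mtip [0.7041 0.1719 0.064 ]
spin [ 0.5708 -0.1397  0.064 ]
stip [ 0.6762 -0.1021  0.064 ]
btip [0.7   0.041 0.064]
disc [0.5803 0.003  0.071 ]
```

Units first: shifts go in shares of 0.75 m and turns go in shares of pi rad. So -0.24 m is -0.32, -0.23 m is -0.3067, -0.16 rad is -0.0509.

Request:
creep_tool:
  deltas: "-0.32 -0.3067 0.0267 0 0 -0.0509\n-0.32 -0.3067 0.0267 0 0 -0.0509\n-0.32 -0.3067 0.0267 0 0 -0.0509\n-0.32 -0.3067 0.0267 0 0 -0.0509\n-0.32 -0.3067 0.0267 0 0 -0.0509\n-0.32 -0.3067 0.0267 0 0 -0.0509\n-0.32 -0.3067 0.0267 0 0 -0.0509"
  jaw: 0.06
  grip_n: 30

```text
clock: 1.92
tcp_pos: [0.3105, 0.283, 0.2114]
orientation: [0.0, 0.032, 0.999, 0.0]
wrist_force: [-0.8, 0.9, -0.2]
finger_gap: 0.0603
grip_force: 0.0
```

Add to h.py:
```python
E3=np.array([[np.cos(.061),np.sin(.061),0],[-np.sin(.061),np.cos(.061),0],[0,0,1]]).T # cols: board x,y,z
def st(target=None):
    s=env.get_state(); R=Ro.from_quat(np.roll(s["orientation"],-1)).as_matrix()
    print("t",round(s["clock"],2),"tcp",s["tcp_pos"].round(4),"F(board)",(E3.T@s["wrist_force"]).round(2),"yaw tool y",round(np.arctan2(R[1,1],R[0,1]),4),"zax",R[:,2].round(3),"gap",round(s["finger_gap"],4),"j",s["joint_pos"].round(2))
    if target is not None: print("tool shift",(R.T@(np.array(target)-s["tcp_pos"])).round(4))
    return s,R
```

```bash
sed -i 's/^E3=.*/E3=np.array([[np.cos(.061),np.sin(.061),0],[-np.sin(.061),np.cos(.061),0],[0,0,1]])/' h.py
python3 -c "
from h import *
print(E3); st([.4905,.0078,.19])"
```

```text
[[ 0.99814008  0.06096218  0.        ]
 [-0.06096218  0.99814008  0.        ]
 [ 0.          0.          1.        ]]
t 1.93 tcp [0.3105 0.283  0.2114] F(board) [-0.88  0.83 -0.16] yaw tool y 1.5063 zax [ 0.  0. -1.] gap 0.0603 j [ 0.55  0.02 -0.36  1.19  0.    0.61]
tool shift [-0.1973 -0.263   0.0214]
```

To row units: -0.263 m is -0.3507, -0.197 m is -0.2627.

Request:
creep_tool:
  deltas: "-0.2627 -0.3507 0.0267 0 0 0\n-0.2627 -0.3507 0.0267 0 0 0\n-0.2627 -0.3507 0.0267 0 0 0\n-0.2627 -0.3507 0.0267 0 0 0\n-0.2627 -0.3507 0.0267 0 0 0\n-0.2627 -0.3507 0.0267 0 0 0\n-0.2627 -0.3507 0.0267 0 0 0\n-0.2627 -0.3507 0.0267 0 0 0"

```text
clock: 2.92
tcp_pos: [0.4895, 0.0113, 0.1913]
orientation: [-0.0, 0.029, 1.0, 0.0]
wrist_force: [-0.3, 0.3, 0.6]
finger_gap: 0.0598
grip_force: 0.0
```

Run:
```python
from h import *
st([.4905,.0078,.089])
p=viewer.read_camera("wrist"); save(p,"pics/w1.png"); print(proj(p,[.4905,.0078,.13]))
for q in nets.outline_of("grip_top",p)[:2]: print(q["confidence"],q["box"])
```

```text
t 2.92 tcp [0.4895 0.0113 0.1913] F(board) [-0.31  0.24  0.61] yaw tool y 1.5121 zax [-0.001  0.001 -1.   ] gap 0.0598 j [-0.14  0.17 -0.24  1.16  0.   -0.08]
tool shift [-0.0013 -0.0036  0.1023]
[319.67858363 218.74758347]
0.81 [268.7, 158.1, 370.9, 359.4]
0.68 [139.3, 243.8, 198.2, 311.6]
```

View pics/w1.png

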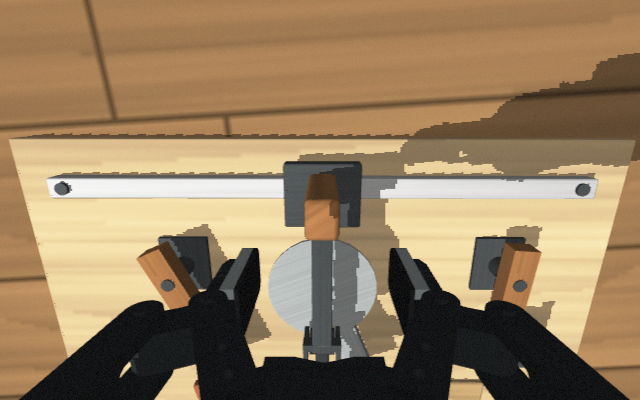

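The fin's top is centred near (322,219), where the projection puts it, about 1.5 mm to +y. I descend and close on it gently.

To row units: 0.102 m is 0.136, -0.0025 m is -0.0033.

Request:
creep_tool:
  deltas: "-0.0013 -0.0033 0.0667 0 0 0\n-0.0013 -0.0033 0.136 0 0 0\n-0.0013 -0.0033 0.136 0 0 0\n-0.0013 -0.0033 0.136 0 0 0"

```text
clock: 3.52
tcp_pos: [0.492, 0.0076, 0.091]
orientation: [0.001, 0.03, 1.0, -0.0]
wrist_force: [-0.4, -0.4, 0.5]
finger_gap: 0.06
grip_force: 0.0
```

Request:
creep_tool:
  deltas: "0 0 0 0 0 0\n0 0 0 0 0 0\n0 0 0 0 0 0\n0 0 0 0 0 0\n0 0 0 0 0 0\n0 0 0 0 0 0"
  jaw: 0.015
  grip_n: 30

```text
clock: 4.28
tcp_pos: [0.4927, 0.007, 0.0912]
orientation: [0.002, 0.03, 1.0, 0.0]
wrist_force: [-0.1, 1.8, 7.7]
finger_gap: 0.0237
grip_force: 31.3
```

```bash
python3 -c "
from h import *
st()"
```

```text
t 4.28 tcp [0.4927 0.007  0.0912] F(board) [-0.2   1.81  7.67] yaw tool y 1.51 zax [ 0.004  0.    -1.   ] gap 0.0237 j [-0.15  0.24 -0.41  0.91  0.   -0.09]
```

To row units: 0.14 m is 0.1867, 0.13 m is 0.1733.

Request:
creep_tool:
  deltas: "0 0.02 0 0 0 0\n0 0.0467 0 0 0 0\n0 0.0733 0 0 0 0\n0 0.1 0 0 0 0\n0 0.1267 0 0 0 0\n0 0.1533 0 0 0 0\n0 0.1733 0 0 0 0\n0 0.1867 0 0 0 0"

```text
clock: 5.28
tcp_pos: [0.5013, 0.147, 0.0912]
orientation: [0.002, 0.03, 1.0, -0.0]
wrist_force: [-1.3, -4.2, 6.8]
finger_gap: 0.0236
grip_force: 31.3
```

Request:
creep_tool:
  deltas: "0 0.004 0 0 0 0\n0 0.008 0 0 0 0\n0 0.012 0 0 0 0\n0 0.016 0 0 0 0\n0 0.016 0 0 0 0"

```text
clock: 5.9
tcp_pos: [0.502, 0.1588, 0.0912]
orientation: [0.002, 0.03, 1.0, 0.0]
wrist_force: [-1.0, -0.3, 6.7]
finger_gap: 0.0235
grip_force: 31.2
```

Run:
```python
from h import *
st()
p=viewer.read_camera("top")
a=p["image"][125:260,205:425]; cv2.imwrite("pics/t2.png",cv2.resize(a[:,:,::-1],None,fx=3.6,fy=3.6,interpolation=2))
```

```text
t 5.9 tcp [0.502  0.1588 0.0912] F(board) [-1.   -0.34  6.68] yaw tool y 1.5099 zax [ 0.004  0.    -1.   ] gap 0.0235 j [ 0.15  0.3  -0.33  0.94 -0.    0.22]
```

View pics/t2.png

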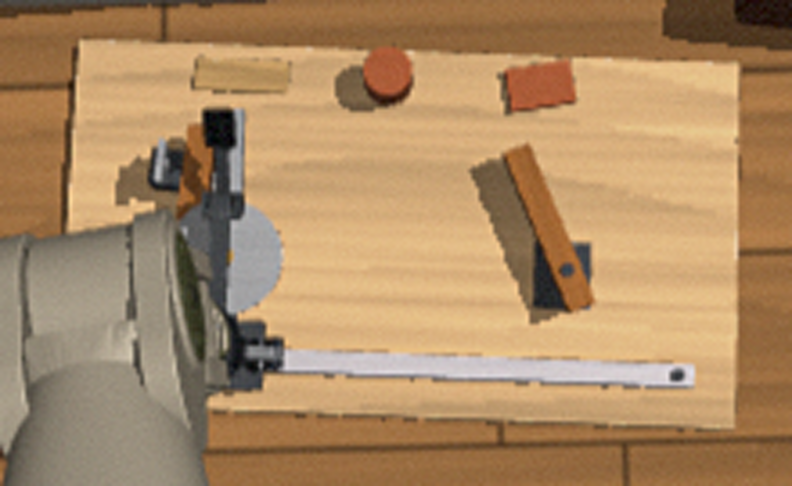

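The blade has swung nearly parallel to the master (blade tip around 237,112). I creep on, watching the force.

To row units: 0.004 m is 0.0053, 0.002 m is 0.0027.

Request:
creep_tool:
  deltas: "0 0.0027 0 0 0 0\n0 0.0053 0 0 0 0\n0 0.0053 0 0 0 0"
  only: "tcp|force"

```text
tcp_pos: [0.5022, 0.1627, 0.0912]
wrist_force: [-0.5, -0.6, 6.2]
grip_force: 31.2
```

Request:
creep_tool:
  deltas: "0 0.0013 0 0 0 0\n0 0.0027 0 0 0 0\n0 0.0027 0 0 0 0"
  only: "tcp|force"

```text
tcp_pos: [0.5023, 0.1645, 0.0912]
wrist_force: [-1.5, -2.2, 6.5]
grip_force: 31.2
```

To row units: 0.001 m is 0.0013.

Request:
creep_tool:
  deltas: "0 0.0013 0 0 0 0\n0 0.0013 0 0 0 0"
  only: "tcp|wrist"

```text
tcp_pos: [0.5024, 0.1655, 0.0912]
wrist_force: [-0.0, -2.1, 5.9]
```

Request:
creep_tool:
  deltas: "0 0.0013 0 0 0 0\n0 0.0013 0 0 0 0"
  only: "tcp|wrist"

```text
tcp_pos: [0.5024, 0.1665, 0.0912]
wrist_force: [-0.1, -1.9, 5.7]
```

To row units: 0.001 m is 0.0013.

Request:
creep_tool:
  deltas: "0 0.0013 0 0 0 0\n0 0.0013 0 0 0 0"
  only: "tcp|wrist"

```text
tcp_pos: [0.5025, 0.1675, 0.0912]
wrist_force: [-0.5, -1.7, 6.2]
```

Request:
creep_tool:
  deltas: "0 0.0013 0 0 0 0\n0 0.0013 0 0 0 0"
  only: "tcp|wrist"

```text
tcp_pos: [0.5025, 0.1685, 0.0912]
wrist_force: [-1.1, -2.1, 6.2]
```

To row units: 0.001 m is 0.0013.

Request:
creep_tool:
  deltas: "0 0.0013 0 0 0 0\n0 0.0013 0 0 0 0"
  only: "tcp|wrist"

```text
tcp_pos: [0.5026, 0.1691, 0.0912]
wrist_force: [-0.5, -3.3, 7.6]
```

To row units: 0.001 m is 0.0013.

Request:
creep_tool:
  deltas: "0 0.0013 0 0 0 0\n0 0.0013 0 0 0 0"
  only: "tcp|wrist"

```text
tcp_pos: [0.5026, 0.1691, 0.0912]
wrist_force: [0.3, -9.0, 7.2]
```

To row units: 0.0007 m is 0.0009.

Request:
creep_tool:
  deltas: "0 0.0009 0 0 0 0\n0 0.0009 0 0 0 0"
  only: "tcp|wrist"

```text
tcp_pos: [0.5026, 0.1692, 0.0912]
wrist_force: [-0.6, -9.9, 7.8]
```

To row units: 0.0004 m is 0.0005.

Request:
creep_tool:
  deltas: "0 0.0005 0 0 0 0\n0 0.0005 0 0 0 0\n0 0.0005 0 0 0 0"
  only: "tcp|wrist"

```text
tcp_pos: [0.5026, 0.1692, 0.0912]
wrist_force: [-1.5, -11.2, 8.2]
```

Request:
creep_tool:
  deltas: "0 -0.0012 0 0 0 0\n0 -0.0024 0 0 0 0\n0 -0.0024 0 0 0 0"
  only: "tcp|wrist"

```text
tcp_pos: [0.5026, 0.1691, 0.0912]
wrist_force: [-0.2, -4.6, 6.4]
```

To row units: -0.0006 m is -0.0008.

Request:
creep_tool:
  deltas: "0 -0.0008 0 0 0 0\n0 -0.0008 0 0 0 0"
  only: "tcp|wrist"

```text
tcp_pos: [0.5026, 0.169, 0.0912]
wrist_force: [-0.9, -1.2, 6.6]
```

Request:
creep_tool:
  deltas: "0 0 0 0 0 0\n0 0 0 0 0 0\n0 0 0 0 0 0\n0 0 -0.0667 0 0 0\n0 0 -0.1333 0 0 0\n0 0 -0.1467 0 0 0"
  jaw: 0.05

```text
clock: 10.2
tcp_pos: [0.5032, 0.1699, 0.203]
orientation: [0.003, 0.03, 1.0, 0.001]
wrist_force: [0.1, 0.5, 0.7]
finger_gap: 0.0499
grip_force: 0.0
```

Request:
creep_tool:
  deltas: "-0.08 0 0 0 0 0\n-0.16 0 0 0 0 0\n-0.2373 0 0 0 0 0\n-0.2373 0 0 0 0 0\n-0.2373 0 0 0 0 0"
  jaw: 0

```text
clock: 10.82
tcp_pos: [0.6779, 0.1585, 0.1973]
orientation: [-0.002, 0.03, 1.0, -0.0]
wrist_force: [0.2, -0.4, 0.3]
finger_gap: 0.0003
grip_force: 0.0
```

Run:
```python
from h import *
st([.6808,.158,.16])
P={n:viewer.read_camera(n) for n in("scene","wrist")}
for n,p in P.items():
    for q in nets.outline_of("lock_pad",p)[:2]:
        v,u=np.nonzero(q["region"]); print(n,q["confidence"],q["box"],u.mean(),v.mean(), proj(p,[.6808,.158,.142]))
save(P["wrist"],"pics/w3.png")
```

```text
t 10.82 tcp [0.6779 0.1585 0.1973] F(board) [ 0.24 -0.38  0.3 ] yaw tool y 1.5099 zax [-0.004 -0.    -1.   ] gap 0.0003 j [0.11 0.57 0.36 1.36 0.   0.18]
tool shift [-0.0031 -0.0003  0.0373]
scene 0.47 [374.2, 202.4, 394.2, 213.6] 382.803738317757 207.62616822429908 [386.78079614 207.50477752]
wrist 0.82 [302.9, 127.7, 343.7, 253.4] 323.0123046225474 195.5104755570336 [324.22684971 224.4599858 ]
wrist 0.57 [328.6, 133.4, 392.5, 218.7] 359.61848203939746 176.35254924681345 [324.22684971 224.4599858 ]
```

View pics/w3.png

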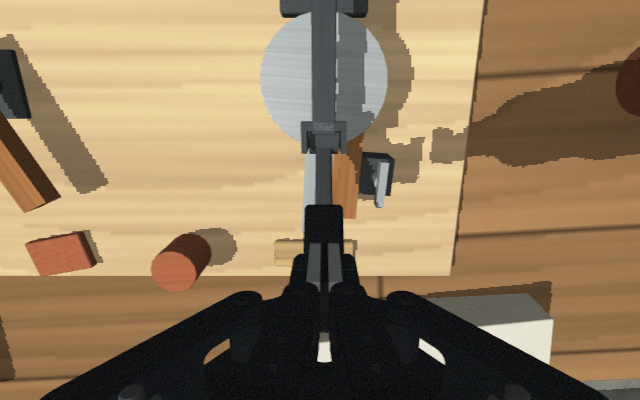

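Shut fingers stand right over the black pad (pad about 324,225). I press down, following its arc forward.

To row units: 0.047 m is 0.0627, 0.03 m is 0.04.

Request:
creep_tool:
  deltas: "-0.004 0 0.04 0 0 0\n-0.004 0 0.056 0 0 0\n-0.004 0 0.0627 0 0 0"
  only: "tcp|wrist"

```text
tcp_pos: [0.6809, 0.1586, 0.1522]
wrist_force: [0.1, 0.1, 0.2]
```

Request:
creep_tool:
  deltas: "-0.004 0 0.008 0 0 0\n-0.008 0 0.016 0 0 0\n-0.012 0 0.024 0 0 0\n-0.0147 0 0.0307 0 0 0\n-0.0147 0 0.0307 0 0 0"
  only: "tcp|wrist"

```text
tcp_pos: [0.6926, 0.1577, 0.1285]
wrist_force: [0.6, -0.0, 0.6]
```

To row units: 0.01 m is 0.0133, 0.005 m is 0.0067.

Request:
creep_tool:
  deltas: "-0.0027 0 0.0067 0 0 0\n-0.0053 0 0.0133 0 0 0"
  only: "tcp|wrist"

```text
tcp_pos: [0.6971, 0.1575, 0.1193]
wrist_force: [0.4, -0.8, 5.3]
```

```bash
python3 - <<'E'
from h import *
P={n:viewer.read_camera(n) for n in("scene","wrist")}
a=P["scene"]["image"][150:260,330:460]; b=P["wrist"]["image"][100:320,220:420]
c=np.hstack([cv2.resize(a,(473,400),interpolation=2),cv2.resize(b,(327,360))[:400] if 0 else cv2.resize(b,(327,400))])
cv2.imwrite("pics/c4.png",c[:,:,::-1])
E
```

```text
(no output)
```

View pics/c4.png

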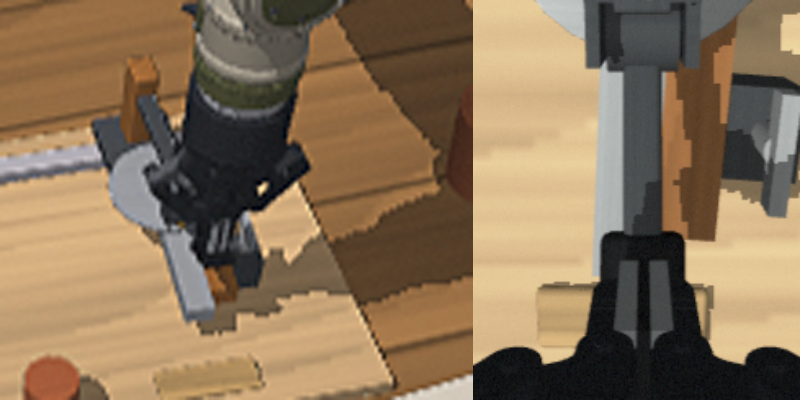

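The fingers are bearing on the pad and the lever is turning down, so I keep pressing to the stop.

To row units: 0.015 m is 0.02, 0.01 m is 0.0133.

Request:
creep_tool:
  deltas: "-0.0027 0 0.0067 0 0 0\n-0.0053 0 0.0133 0 0 0\n-0.0067 0 0.02 0 0 0"
  only: "tcp|wrist"

```text
tcp_pos: [0.7016, 0.1573, 0.1037]
wrist_force: [-1.1, -0.7, 3.7]
```

Request:
creep_tool:
  deltas: "-0.0013 0 0.004 0 0 0\n-0.0013 0 0.0067 0 0 0\n-0.0013 0 0.0067 0 0 0"
  only: "tcp|wrist"

```text
tcp_pos: [0.7024, 0.1572, 0.0992]
wrist_force: [-1.5, -0.1, 3.4]
```

To row units: 0.002 m is 0.0027.

Request:
creep_tool:
  deltas: "0 0 0.0027 0 0 0\n0 0 0.0027 0 0 0"
  only: "tcp|wrist"

```text
tcp_pos: [0.7026, 0.1572, 0.0983]
wrist_force: [-4.5, -0.3, 8.5]
```

Request:
creep_tool:
  deltas: "0 0 0.002 0 0 0\n0 0 0.002 0 0 0"
  only: "tcp|wrist"

```text
tcp_pos: [0.7027, 0.1573, 0.0978]
wrist_force: [-4.7, -1.1, 11.4]
```

Request:
creep_tool:
  deltas: "0 0 0.0013 0 0 0\n0 0 0.0013 0 0 0"
  only: "tcp|wrist"

```text
tcp_pos: [0.7028, 0.1573, 0.0975]
wrist_force: [-5.7, -0.6, 14.3]
```

To row units: 0.0025 m is 0.0033, 0.0015 m is 0.002.

Request:
creep_tool:
  deltas: "0 0 0.002 0 0 0\n0 0 0.0033 0 0 0\n0 0 0.0033 0 0 0"
  only: "tcp|wrist"

```text
tcp_pos: [0.703, 0.1574, 0.0965]
wrist_force: [-9.3, -1.5, 21.0]
```

Request:
creep_tool:
  deltas: "0 0 -0.0267 0 0 0\n0 0 -0.08 0 0 0\n0 0 -0.1333 0 0 0\n0 0 -0.1333 0 0 0"
  only: "tcp|wrist"

```text
tcp_pos: [0.7052, 0.1575, 0.1964]
wrist_force: [1.1, -0.7, -0.3]
```

Request:
creep_tool:
  deltas: "0.08 0 0 0 0 0\n0.16 0 0 0 0 0\n0.24 0 0 0 0 0\n0.27 -0.0027 0 0 0 0\n0.27 -0.0027 0 0 0 0\n0.27 -0.0027 0 0 0 0"
  jaw: 0.06
  only: "clock|tcp|wrist"

```text
clock: 15.5
tcp_pos: [0.5015, 0.1675, 0.1919]
wrist_force: [-0.7, -0.0, 0.2]
```

Run:
```python
from h import *
st([.5026,.167,.0912])
P={n:viewer.read_camera(n) for n in("scene","wrist")}
a=P["scene"]["image"][150:260,330:460]; b=P["wrist"]["image"][130:400,190:450]
c=np.hstack([cv2.resize(a,(414,400),interpolation=2),cv2.resize(b,(385,400))])
cv2.imwrite("pics/c5.png",c[:,:,::-1]); p=P["scene"]
piv=np.array([.588,.1637,0]); e=np.array([.998,-.061,0])
print([((proj(p,piv+e*d+[0,0,z])-[330,150])*[414/130,400/110]).round() for d,z in((.115,.100),(.093,.142),(.1115,.108))])
```

```text
t 15.5 tcp [0.5015 0.1675 0.1919] F(board) [-0.66 -0.05  0.16] yaw tool y 1.5098 zax [ 0.001  0.    -1.   ] gap 0.0602 j [ 0.17  0.24 -0.15  1.18  0.    0.23]
tool shift [-0.001  -0.0004  0.1007]
[array([183., 264.]), array([181., 209.]), array([183., 254.])]
```

View pics/c5.png

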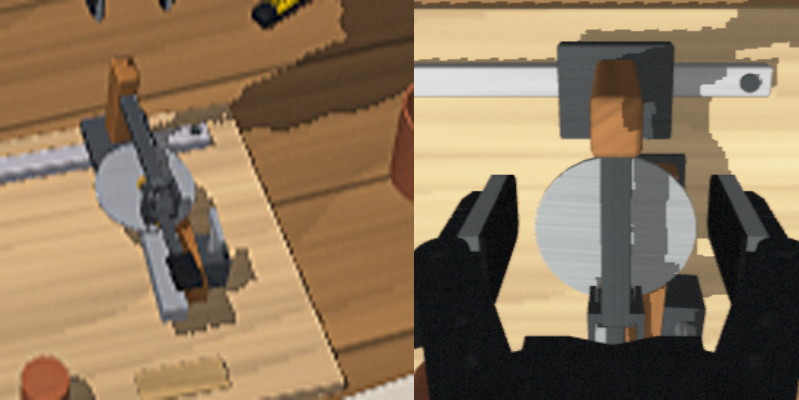

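Pad centre is at crop (184,270) against the predicted (183,264) for fully down, so the lever is locked. The blade lies along the master, so I regrasp softly and slide the other way.

To row units: 0.1 m is 0.1333, 0.05 m is 0.0667.

Request:
creep_tool:
  deltas: "-0.0013 0 0.0667 0 0 0\n-0.0013 0 0.1333 0 0 0\n-0.0013 0 0.1333 0 0 0\n-0.0013 0 0.1333 0 0 0"
  only: "tcp|wrist"

```text
tcp_pos: [0.5029, 0.1675, 0.0934]
wrist_force: [0.8, -0.5, 1.0]
```

Request:
creep_tool:
  deltas: "0 0 0 0 0 0\n0 0 0 0 0 0\n0 0 0 0 0 0\n0 0 0 0 0 0\n0 0 0 0 0 0\n0 0 0 0 0 0"
  jaw: 0.015
  grip_n: 25

```text
clock: 16.85
tcp_pos: [0.503, 0.1678, 0.0942]
orientation: [0.002, 0.03, 1.0, 0.0]
wrist_force: [0.4, 0.7, 6.5]
finger_gap: 0.0235
grip_force: 28.2
```

Request:
creep_tool:
  deltas: "0 -0.0133 0 0 0 0\n0 -0.04 0 0 0 0\n0 -0.0667 0 0 0 0\n0 -0.0933 0 0 0 0\n0 -0.12 0 0 0 0\n0 -0.1467 0 0 0 0\n0 -0.1667 0 0 0 0\n0 -0.1733 0 0 0 0"
  only: "tcp|wrist"

```text
tcp_pos: [0.4951, 0.0372, 0.0942]
wrist_force: [-0.4, 1.8, 6.7]
```

To row units: -0.11 m is -0.1467, -0.105 m is -0.14.

Request:
creep_tool:
  deltas: "0 -0.02 0 0 0 0\n0 -0.04 0 0 0 0\n0 -0.06 0 0 0 0\n0 -0.08 0 0 0 0\n0 -0.1 0 0 0 0\n0 -0.12 0 0 0 0\n0 -0.14 0 0 0 0\n0 -0.1467 0 0 0 0"
  only: "tcp|wrist"

```text
tcp_pos: [0.4884, -0.0725, 0.0942]
wrist_force: [-0.0, 4.0, 8.8]
```

Request:
creep_tool:
  deltas: "0 -0.0067 0 0 0 0\n0 -0.0133 0 0 0 0\n0 -0.02 0 0 0 0\n0 -0.0267 0 0 0 0\n0 -0.0307 0 0 0 0\n0 -0.0307 0 0 0 0"

```text
clock: 19.6
tcp_pos: [0.487, -0.0954, 0.0942]
orientation: [0.002, 0.03, 1.0, -0.0]
wrist_force: [-0.4, -0.2, 7.9]
finger_gap: 0.0232
grip_force: 28.5
```

Run:
```python
from h import *
s,R=st()
g=np.array([.5026,.1691]); print("travel", (s["tcp_pos"][:2]-g)@np.array([.061,.998]))
```

```text
t 19.6 tcp [ 0.487  -0.0954  0.0942] F(board) [-0.4  -0.21  7.89] yaw tool y 1.5101 zax [ 0.004 -0.001 -1.   ] gap 0.0232 j [-0.36  0.25 -0.4   0.92  0.   -0.3 ]
travel -0.26489554992844727
```

To row units: -0.008 m is -0.0107, -0.006 m is -0.008.

Request:
creep_tool:
  deltas: "0 -0.0027 0 0 0 0\n0 -0.0053 0 0 0 0\n0 -0.008 0 0 0 0\n0 -0.0107 0 0 0 0\n0 -0.0107 0 0 0 0"
  only: "tcp|wrist"

```text
tcp_pos: [0.4865, -0.1032, 0.0942]
wrist_force: [-0.6, 1.4, 7.2]
```

Request:
creep_tool:
  deltas: "0 -0.0013 0 0 0 0\n0 -0.0027 0 0 0 0"
  only: "tcp|wrist"

```text
tcp_pos: [0.4864, -0.1049, 0.0942]
wrist_force: [0.8, 3.0, 7.8]
```

To row units: -0.001 m is -0.0013.

Request:
creep_tool:
  deltas: "0 -0.0013 0 0 0 0\n0 -0.0013 0 0 0 0"
  only: "tcp|wrist"

```text
tcp_pos: [0.4864, -0.106, 0.0942]
wrist_force: [0.1, 2.6, 7.8]
```

Request:
creep_tool:
  deltas: "0 -0.0013 0 0 0 0\n0 -0.0013 0 0 0 0"
  only: "tcp|wrist"

```text
tcp_pos: [0.4863, -0.107, 0.0942]
wrist_force: [0.2, 1.2, 7.1]
```

To row units: -0.001 m is -0.0013.

Request:
creep_tool:
  deltas: "0 -0.0013 0 0 0 0\n0 -0.0013 0 0 0 0"
  only: "tcp|wrist"

```text
tcp_pos: [0.4863, -0.108, 0.0942]
wrist_force: [0.6, 2.1, 7.2]
```

To row units: -0.001 m is -0.0013.

Request:
creep_tool:
  deltas: "0 -0.0013 0 0 0 0\n0 -0.0013 0 0 0 0"
  only: "tcp|wrist"

```text
tcp_pos: [0.4862, -0.109, 0.0942]
wrist_force: [0.2, 2.5, 8.8]
```

Request:
creep_tool:
  deltas: "0 -0.0013 0 0 0 0\n0 -0.0013 0 0 0 0"
  only: "tcp|wrist"

```text
tcp_pos: [0.4861, -0.11, 0.0942]
wrist_force: [0.6, 2.4, 8.3]
```

To row units: -0.001 m is -0.0013.

Request:
creep_tool:
  deltas: "0 -0.0013 0 0 0 0\n0 -0.0013 0 0 0 0"
  only: "tcp|wrist"

```text
tcp_pos: [0.4861, -0.1103, 0.0942]
wrist_force: [0.6, 4.9, 8.5]
```

Request:
creep_tool:
  deltas: "0 -0.0011 0 0 0 0\n0 -0.0011 0 0 0 0"
  only: "tcp|wrist"

```text
tcp_pos: [0.4861, -0.1103, 0.0942]
wrist_force: [2.2, 8.5, 8.4]
```

To row units: -0.0005 m is -0.0007.

Request:
creep_tool:
  deltas: "0 -0.0007 0 0 0 0\n0 -0.0007 0 0 0 0\n0 -0.0007 0 0 0 0"
  only: "tcp|wrist"

```text
tcp_pos: [0.4861, -0.1103, 0.0942]
wrist_force: [1.6, 11.0, 9.0]
```

Request:
creep_tool:
  deltas: "0 -0.0004 0 0 0 0\n0 -0.0004 0 0 0 0\n0 -0.0004 0 0 0 0"
  only: "tcp|wrist"

```text
tcp_pos: [0.4861, -0.1103, 0.0942]
wrist_force: [1.6, 11.5, 10.0]
```

Request:
creep_tool:
  deltas: "0 0.0013 0 0 0 0\n0 0.0027 0 0 0 0\n0 0.0029 0 0 0 0"
  only: "tcp|wrist"

```text
tcp_pos: [0.4861, -0.1102, 0.0942]
wrist_force: [0.3, 1.9, 7.3]
```

Request:
creep_tool:
  deltas: "0 0 0 0 0 0\n0 0 0 0 0 0\n0 0 0 0 0 0\n0 0 -0.0667 0 0 0\n0 0 -0.1333 0 0 0\n0 0 -0.2 0 0 0\n0 0 -0.2133 0 0 0"
  jaw: 0.05
  only: "tcp|wrist"

```text
tcp_pos: [0.4862, -0.1112, 0.2559]
wrist_force: [-0.2, -0.4, -0.8]
```

Request:
creep_tool:
  deltas: "0 0.08 0 0 0 0\n0 0.16 0 0 0 0\n0 0.24 0 0 0 0\n0 0.32 0 0 0 0\n0 0.4 0 0 0 0\n0 0.48 0 0 0 0\n0 0.48 0 0 0 0\n0 0.48 0 0 0 0"

```text
clock: 25.22
tcp_pos: [0.5059, 0.2486, 0.2511]
orientation: [-0.001, 0.03, 1.0, -0.001]
wrist_force: [-1.0, -0.8, -0.8]
finger_gap: 0.05
grip_force: 0.0
```

Run:
```python
from h import *
st()
p=viewer.read_camera("top")
a=p["image"][125:260,205:425]; cv2.imwrite("pics/t6.png",cv2.resize(a[:,:,::-1],None,fx=3.6,fy=3.6,interpolation=2))
for l in("master_wall","swing_wall","blade"):
    q=nets.outline_of(l,p)[0]; v,u=np.nonzero(q["region"]); X=np.array([at(p,*x,.064)[:2] for x in zip(u,v)]); w,V=np.linalg.eigh(np.cov(X.T)); d=V[:,1]*np.sign(V[0,1]); print(l,q["confidence"],X.mean(0),np.arctan2(d[1],d[0]))
```

```text
t 25.23 tcp [0.5059 0.2486 0.2511] F(board) [-0.95 -0.86 -0.84] yaw tool y 1.5107 zax [-0.002 -0.001 -1.   ] gap 0.05 j [ 0.31  0.29  0.06  1.34 -0.    0.37]
master_wall 0.78 [0.63772058 0.18582367] -0.017813856299528356
swing_wall 0.66 [ 0.64977527 -0.15019699] -0.03937494677314151
blade 0.74 [ 0.57722383 -0.11550467] -0.5625554289833975
```

View pics/t6.png

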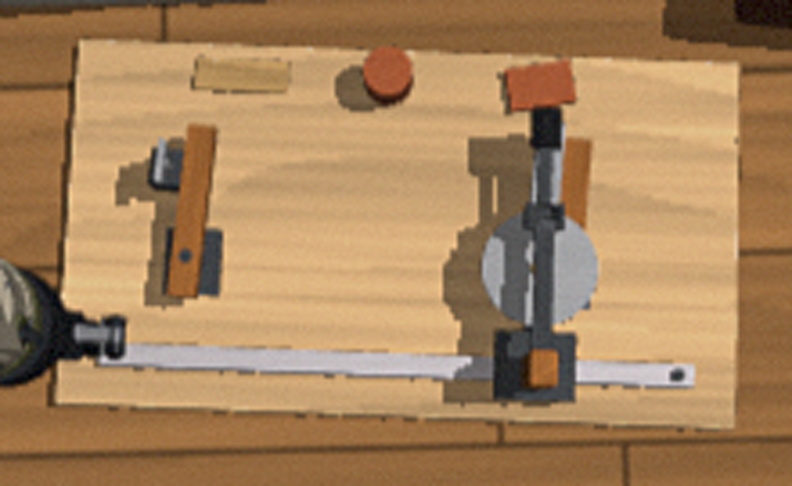

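The swing wall's tip centre (about 577,138) suggests a slightly smaller slope than the master's (202,126), so I measure the edges properly.

Create e.py:
```python
from h import *
p=viewer.read_camera("top"); im=p["image"].astype(float); sat=im[:,:,0]-im[:,:,2]; lum=im[:,:,1]
def edge(rows,c0,c1,sgn,name):
    L=cv2.GaussianBlur(lum,(3,3),0); pts=[]
    for r in rows:
        g=sgn*np.diff(L[r,c0:c1]); g=np.clip(g,0,None)
        k=g.argmax(); ks=np.arange(max(k-2,0),min(k+3,len(g))); pts.append((c0+(g[ks]*(ks+.5)).sum()/g[ks].sum(),r))
    X=np.array([at(p,u,v,.064)[:2] for u,v in pts]); a,b=np.polyfit(X[:,0],X[:,1],1); res=X[:,1]-a*X[:,0]-b
    print(name,"angle",round(np.arctan(a),4),"res mm",(res*1e3).round(1))
edge(range(163,187),258,270,1,"master right")
edge(range(166,188),364,374,1,"swing right")
for r in (166,176,186): print(r,lum[r,345:375].astype(int))
for r in (163,173,183): print(r,lum[r,250:270].astype(int))
```

```bash
python3 e.py
```

Run:
```python
from h import *
p=viewer.read_camera("wrist"); q=viewer.read_camera("top")
a=q["image"][148:218,330:390]; b=q["image"][148:218,240:300]
cv2.imwrite("pics/c7.png",cv2.resize(np.hstack([b,a]),None,fx=6.5,fy=6.5,interpolation=2)[:,:,::-1])
```

```text
master right angle -0.121 res mm [-0.1 -0.2  0.1  0.1 -0.  -0.2 -0.2 -0.1  0.1  0.2  0.3  0.2  0.  -0.2
 -0.4 -0.3  0.4  0.5  0.1  0.   0.  -0.1 -0.2 -0.1]
swing right angle -0.1179 res mm [-0.3 -0.2 -0.2 -0.1  0.  -0.  -0.2  0.   0.1  0.1  0.2  0.4  0.5  0.3
  0.1  0.1  0.3  0.2  0.1 -0.  -0.5 -1. ]
166 [ 94  96  96  93  90  94  97  82  54  47  60  64  60  72  76  86 147 104
  93  95  97  96  88  88 133 170 173 167 166 165]
176 [ 85  86  80  84  91  81  84  83 160  83  69  67  73 132 165 149 104  98
  96  91  94  92  94 127 158 154 159 159 164 175]
186 [ 90  86  87  92  96  47  42  61  63  71  79  80  76  77  51  48  84 164
 160 127 104  99 118 168 168 164 165 172 170 167]
163 [160 160 113 115 113 118 145 103 100  97  90  92  94  82  66 135 166 163
 165 162]
173 [ 85  62  58  63  64  84 101 104  95  92  91  96  96  78 169 182 178 175
 180 177]
183 [ 93  94 100  97  95  95  94  95  98 103 102  99  85 157 158 158 158 159
 162 158]
```

View pics/c7.png

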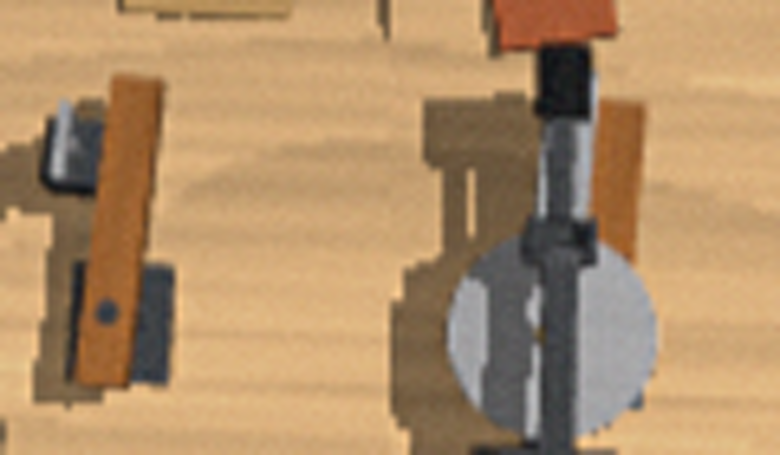

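The edges lie at -0.121 rad (master) and -0.118 rad (swing wall), so they are parallel. The blade is flat along the swing wall, the lever (crop 565,80) is still down and the arm is clear.

```bash
python3 -c "
from workcell import env
print(env.hand_in())"
```

```text
the job is handed in; nothing more can be done
None
```

The job is handed in: the swing wall stands at the master's angle (edges measured at -0.118 and -0.121 rad in the top camera), both pushes reached about 11 N at the wrist, the lever is down, and the arm has let go and moved clear.

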